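Hang the dictation headset on the high bench rail

TASK

Tidy the lab bench: take the slim dictation headset with the microphone boom, standing on its ear cups, and hang it by its headband over the higher of the two bench rails. It should sit squarely across the bar near the bar's middle, one ear cup on each side, hanging upright and at rest. Leave the bulky ear defenders standing where they are.

Things in the scene. Friction and masses are not known exactly. Their poses are not given: they have to be found in the camera images.
- headset_center (a point): Slim black headset, rigid arch, about 180 g, standing on its cups: 148 mm wide (x, cup to cup), 144 tall (z up), band 22 wide in y, cups 46. Point: its centre, 72 mm up. Crown: top 72, underside 56 mm above the point; flat enough to grip across its 22 mm width from above. Cups at x = +-61, 98 mm gap between. A thin boom sticks out 40 mm to -y, low on the +x cup.
- high_rail_mid (a point): Middle of the axis of the higher rail's bar: fixed level steel bar, 12 mm thick, 170 long, along this point's y; x across, z up. Its top is 175 mm above the bench. Two 12 mm posts end at the bar; grey base plate 75 x 190 x 10. Nothing above it. A headset hung here has its centre 50 mm below this point.
- low_rail_mid (a point): Middle of the axis of the lower rail's bar, a bystander of the same build, its top only 100 mm above the bench: too low for the headset. Bar along y, z up. The two rails may swap places.
- defenders_center (a point): Bulky ear defenders, a bystander: grey cups 84 mm tall, 70 wide, joined by two bare steel wires; 164 mm wide in x (cup to cup), 165 tall, standing on the cups. Point: the centre, 82 mm up, z up. May swap places with the headset.
Mind the look-alikes: they are no part of the job. What is shaped like the part that bears headset_center but yellow is not meant.

How it is judged:
At the end, for the whole second after the job is handed in: The headset hangs on the higher rail's bar: its centre is within 25 mm of the bar sideways, within 45 mm of the bar's middle along it, and 36 to 66 mm below the bar's axis (crown resting on the bar); it is upright within 17 degrees, square to the bar within 20 degrees, and at rest (under 30 mm/s) (x of headset_center in the frame of high_rail_mid between -0.025 and 0.025 m and y of headset_center in the frame of high_rail_mid between -0.045 and 0.045 m and z of headset_center in the frame of high_rail_mid between -0.066 and -0.036 m and angle between headset_center's own z axis and vertical below 0.3 rad and angle between the x axis of headset_center and the x axis of high_rail_mid, either way round below 0.35 rad and linear speed of headset below 0.03 m/s); the robot touches nothing.
It fails at once if the ear defenders are pushed more than 30 mm or knocked over (distance of defenders_center from where it was at the start of the episode above 0.03 m or angle between defenders_center's own z axis and vertical above 0.35 rad).
It also fails if it takes over 45 s, if anything falls off the work surface, if the arm or the gripper's body presses on something with over 40 N, if the wrist force passes 120 N, or if a joint passes its speed limit or range.

ROBOT

A 6-joint arm with a two-finger parallel gripper is mounted at the origin on the work surface. World frame = base frame: x ahead of the robot, y to its left, z up, the work surface at z = 0. Lengths are in m, angles in rad, forces in N, time in s.
With the tool pointing down it reaches from about 0.225 to 0.875 m from the base axis. Payload 3.4 kg.
Tool frame: the origin (TCP) lies at the very end of the fingers, on their centre line; the grasp point (between the pads) lies 19 mm behind it (manip.hold_point_z is the distance from the TCP to the grasp point, in m); z points along the fingers, y is the line along which they close (so a half turn about z gives the same grasp; the last joint's range is limited). The gripper opens to 85 mm and grips with 20 to 120 N. Pads are 22 mm wide; open, the fingers measure 114 mm over their backs; the gripper's body (76 mm by 85 mm) begins 54 mm behind the grasp point. The pads swing forward as they close: fully open they stand 13 mm farther back than shut.
Start: joints at [-1.28, 0.276, 1.505, -0, 1.361, -0.121], TCP at [0.23, -0.527, 0.211] pointing down, gripper open.
Joint ranges: [-2.89, 2.89], [-0.75, 2.08], [0.22, 2.7], [-1.18, 4.32], [0.11, 2.71], [-2.7, 2.7]. Speed limits (rad/s): [2.57, 2.57, 3.14, 3.14, 3.14, 3.14].

INTERFACE

Orientations are given as a unit quaternion [w, x, y, z].
In Python, from rig import readout, viewer, order, manip gives the robot as it stands. The module is installed in compiled form; this text tells all that it offers.
- The arm moves only by the tool send_rows, never from a script. Its arguments are lists of equal length, an entry for each row: "xyz": the shift along the world's x, y, z in m, a list of three; "delta_rot": the turn, a rotation vector about the world's x, y, z in degrees, a list of three. In form: {"xyz": [[tx, ty, tz], ...], "delta_rot": [[wx, wy, wz], ...]}. A call has 1 to 12 rows; each row shifts and turns the commanded pose from where the row before left it; what a row does not reach is not made up. A row lasts 1/10 s, in which the tool goes at most 50 mm and 8.59 degrees, less where a joint would pass 70% of its speed; a pose out of reach is approached as far as the arm can. A call with a gripper value outside its range is refused whole. "gripper" is the finger opening in m, from 0 to 0.0854, set as the call begins (left out, the last holds). The fingers move at their own pace and stop on an object; "force" is the grip in N (left out, the last holds). Time passes only in rows, so rows that do not move let the fingers close. It gives the time, the measured TCP pose, the force, the opening and the grip force at its end, in the units of the state.
- readout.get_state(): the state, without advancing time (a new reading comes with each control period).
- viewer.get_image(name): name is "side" or "top" or "wrist"; returns a dict with "color" (400x640x3 uint8, red, green, blue), "depth" (400x640 float32, m along the optical axis (not along the pixel's ray), 0 where there is no reading), "K" (3x3 intrinsics, pixels), "dist" ([k1, k2, p1, p2, k3] as OpenCV has them; the pictures are not rectified), "camera_from_world" (4x4, takes a point from world to camera coordinates). Camera axes: x right, y up, looking along -z (the intrinsics and any distortion apply to the point x, -y, -z); pixel columns grow to the right and rows downward; lengths in m; the calibration is good to about 2 mm. A picture is of the moment at which its call begins.
- order.sign_off(): hands the job in; it is judged then, once.
The state is a dict: "clock": time; "qpos": joint angles; "qd": joint speeds; "effort": joint torques, N m; "position": TCP position; "ee_rot": TCP orientation; "contact_force": force on the tool from outside, world axes, zero at the start; "moment": the same for the moment, N m; "width": finger opening in m; "gripper_force": force on a finger pad.
Only numpy, scipy, OpenCV 4.12 (cv2) and the standard library are available. Lean on these libraries where they do the work, as an engineer would, in place of code of your own. Each camera call takes 0.05 s, during which the arm holds its last target. There are 200 camera calls.

## Working session

There is one attempt and no reset: what is moved stays moved. The work goes in short steps, Python scripts to look and compute and a tool call to move; the robot and the scene stay as the last step left them, time stands still between calls to the robot, and variables do not carry over. Pictures are saved under pics/ and viewed, at most 10 in all, crops included, and the job is handed in when it is done.

Besides the shell and the picture viewer there is one more tool, called as name(argument=value, ...) on one line, values as JSON. send_rows: Moves the arm, as the interface text tells. Its arguments: {"type":"object","properties":{"xyz":{"type":"array"},"delta_rot":{"type":"array"},"gripper":{"type":"number"},"force":{"type":"number"}},"required":["xyz","delta_rot"]}

```bash
mkdir -p pics
cat > h.py <<'E'
import numpy as np, cv2
from rig import readout, viewer, order, manip
def grab(n):
    d=viewer.get_image(n); return d
def cloud(d):
    h,w=d["depth"].shape; u,v=np.meshgrid(np.arange(w),np.arange(h))
    p=cv2.undistortPoints(np.stack([u,v],-1).reshape(-1,1,2).astype(np.float64),d["K"],np.array(d["dist"],float)).reshape(h,w,2)
    z=d["depth"]; c=np.stack([p[...,0]*z,-p[...,1]*z,-z,np.ones_like(z)],-1)
    return (c@np.linalg.inv(d["camera_from_world"]).T)[...,:3]
E
python3 - <<'E'
from h import *
for n in("top","side"):
    d=grab(n); cv2.imwrite(f"pics/{n}0.png",d["color"][...,::-1]); np.savez(f"{n}0.npz",**d)
    print(n,np.linalg.inv(d["camera_from_world"]).round(2).tolist())
print(readout.get_state())
E
```

```text
top [[0.05, 0.98, -0.22, 0.16], [-1.0, 0.04, -0.01, 0.01], [0.0, 0.22, 0.98, 1.38], [0.0, 0.0, 0.0, 1.0]]
side [[-0.88, 0.37, -0.3, -0.06], [-0.48, -0.66, 0.58, 0.91], [0.02, 0.66, 0.75, 1.27], [0.0, 0.0, 0.0, 1.0]]
{'clock': 0.1, 'qpos': array([-1.27996758e+00,  2.76519589e-01,  1.50599162e+00, -1.89419370e-05,
        1.36072324e+00, -1.21011252e-01]), 'qd': array([-0.00040841, -0.00106182, -0.00175191, -0.00056482, -0.00183404,
       -0.00032599]), 'effort': array([ 2.01228147e-03, -4.17696404e+01, -2.46405923e+01, -1.89210305e-04,
        5.94145444e-03,  3.22518737e-06]), 'position': array([ 0.23000678, -0.52644148,  0.21053913]), 'ee_rot': array([-8.17155262e-04,  9.78872554e-01,  2.04469680e-01, -7.88454670e-05]), 'contact_force': array([-0.38645603,  1.04085805, -0.15112439]), 'moment': array([-0.00361628, -0.01815295,  0.00016025]), 'gripper_force': 0.0, 'width': 0.08546698609373277}
```

View pics/top0.png

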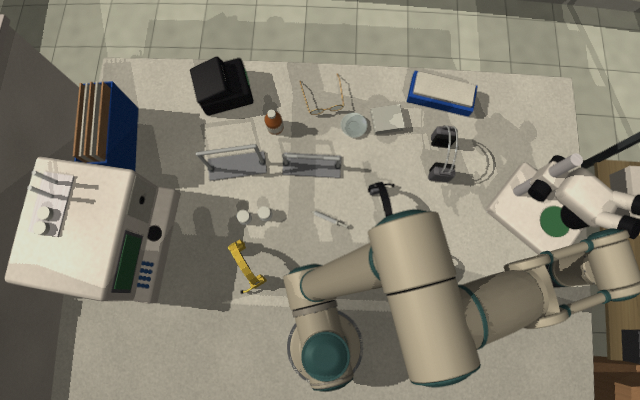

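View pics/side0.png

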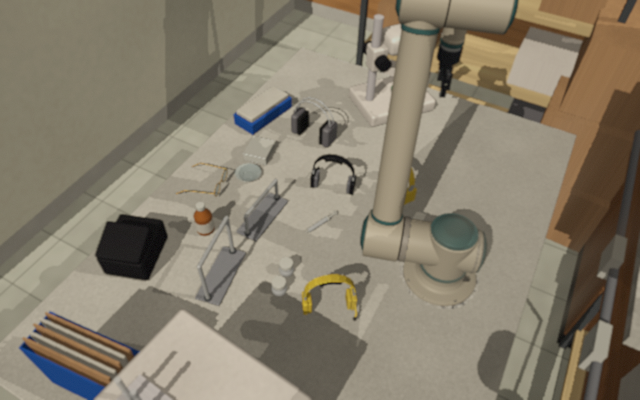

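The top view shows the high rail at about (235,160), the low rail at (312,163), the defenders at (442,152), and the black headset half hidden by the arm at (382,195). The side view shows the headset clearly at (333,172), the high rail at (215,260), and a yellow look-alike at (330,295).

Run:
```python
from h import *
def info(n,P):
    if len(P)<5: print(n,len(P));return
    r=cv2.minAreaRect(P[:,:2].astype(np.float32)*1000)
    print(n,len(P),"mean",P.mean(0).round(3),"min",P.min(0).round(3),"max",P.max(0).round(3),"rect",np.round(r[0],1),np.round(r[1],1),round(r[2],1))
S=dict(np.load("side0.npz"));T=dict(np.load("top0.npz"))
CS,CT=cloud(S),cloud(T)
def roi(C,b,z): 
    u0,v0,u1,v1=b; P=C[v0:v1,u0:u1].reshape(-1,3); return P[(P[:,2]>z[0])&(P[:,2]<z[1])]
b=(300,145,362,200)
for z in((.01,.2),(.12,.16),(.02,.07)): info("hs side",roi(CS,b,z))
info("hs top crown",roi(CT,(360,175,400,220),(.12,.16)))
info("hs top low",roi(CT,(360,175,400,220),(.02,.12)))
for z in((.155,.19),): info("hi side",roi(CS,(185,210,250,305),z)); info("hi top",roi(CT,(190,130,275,190),z))
info("hi base top",roi(CT,(190,130,275,190),(.006,.02)))
for z in((.085,.11),): info("lo side",roi(CS,(235,170,300,245),z)); info("lo top",roi(CT,(275,140,350,190),z))
info("def side",roi(CS,(285,95,352,148),(.02,.2)))
```

```text
hs side 601 mean [ 0.432 -0.153  0.083] min [ 0.355 -0.319  0.011] max [ 0.544 -0.112  0.147] rect [ 453.1 -231.7] [148.  210.3] 14.8
hs side 222 mean [ 0.43  -0.154  0.135] min [ 0.379 -0.18   0.12 ] max [ 0.482 -0.136  0.147] rect [ 432.  -155.1] [104.4  30. ] 14.6
hs side 254 mean [ 0.435 -0.149  0.044] min [ 0.355 -0.31   0.02 ] max [ 0.538 -0.112  0.069] rect [ 451.5 -227.5] [147.6 201.3] 14.4
hs top crown 242 mean [ 0.436 -0.157  0.137] min [ 0.389 -0.176  0.121] max [ 0.486 -0.134  0.148] rect [ 438.5 -157.8] [97.1 22.7] 16.0
hs top low 130 mean [ 0.49  -0.142  0.058] min [ 0.453 -0.198  0.021] max [ 0.514 -0.118  0.12 ] rect [ 498.5 -154. ] [50.2 78.8] 45.2
hi side 284 mean [0.554 0.323 0.171] min [0.534 0.229 0.156] max [0.579 0.407 0.18 ] rect [556.  317.5] [ 14.4 181.3] 10.5
hi top 258 mean [0.557 0.312 0.171] min [0.536 0.225 0.157] max [0.578 0.402 0.179] rect [557.8 313.8] [ 13.6 179.4] 10.2
hi base top 946 mean [0.557 0.314 0.009] min [0.501 0.198 0.006] max [0.678 0.448 0.02 ] rect [589.8 314. ] [160.9 250. ] 6.9
lo side 202 mean [0.568 0.075 0.096] min [ 0.56  -0.018  0.086] max [0.577 0.162 0.105] rect [568.1  71.7] [180.5  14.9] 88.7
lo top 229 mean [0.568 0.067 0.096] min [ 0.561 -0.022  0.085] max [0.577 0.158 0.105] rect [569.5  67.7] [180.1  13.6] 88.9
def side 929 mean [ 0.62  -0.35   0.072] min [ 0.528 -0.613  0.02 ] max [ 0.787 -0.307  0.167] rect [ 609.5 -424.4] [267.4 272.2] 38.1
```

send_rows(xyz=[[0.017, 0.031, 0], [0.017, 0.031, 0], [0.017, 0.031, 0], [0.017, 0.031, 0], [0.017, 0.031, 0], [0.017, 0.031, 0], [0.017, 0.031, 0], [0.017, 0.031, 0], [0.017, 0.031, 0], [0.017, 0.031, 0], [0.017, 0.031, 0], [0.017, 0.03, 0]], delta_rot=[[0, 0, -1], [0, 0, -1], [0, 0, -1], [0, 0, -1], [0, 0, -1], [0, 0, -1], [0, 0, -1], [0, 0, -1], [0, 0, -0.5], [0, 0, 0], [0, 0, 0], [0, 0, 0]])

```text
clock: 1.3
position: [0.4343, -0.1544, 0.2111]
ee_rot: [-0.0, 0.991, 0.131, -0.0]
contact_force: [0.0, -0.6, 0.2]
width: 0.0854
gripper_force: 0.0
```

send_rows(xyz=[[0, 0, 0], [0, 0, 0], [0, 0, 0]], delta_rot=[[0, 0, 0], [0, 0, 0], [0, 0, 0]], gripper=0.06)

```text
clock: 1.6
position: [0.4337, -0.1565, 0.2111]
ee_rot: [0.0, 0.991, 0.131, -0.0]
contact_force: [0.8, 0.3, 0.1]
width: 0.0597
gripper_force: 0.0
```

Run:
```python
from h import *
d=grab("wrist"); cv2.imwrite("pics/w1.png",d["color"][...,::-1]); np.savez("w1.npz",**d)
C=cloud(d); P=C.reshape(-1,3)
for z in((.12,.16),(.136,.16),(.02,.08)):
    m=(P[:,2]>z[0])&(P[:,2]<z[1])&(d["color"].reshape(-1,3).max(1)<90)&(np.hypot(P[:,0]-.434,P[:,1]+.156)<.1)
    Q=P[m]; r=cv2.minAreaRect(Q[:,:2].astype(np.float32)*1000) if m.sum()>4 else None
    print(z,m.sum(),Q.min(0).round(3),Q.max(0).round(3),r)
s=readout.get_state(); print(s["position"],s["ee_rot"],s["width"])
```

```text
(0.12, 0.16) 3115 [ 0.382 -0.179  0.12 ] [ 0.488 -0.132  0.146] ((435.1319580078125, -154.7286376953125), (105.46482849121094, 22.017173767089844), 15.619548797607422)
(0.136, 0.16) 2034 [ 0.401 -0.173  0.136] [ 0.468 -0.137  0.146] ((434.610595703125, -154.72381591796875), (66.40455627441406, 21.94753646850586), 16.056079864501953)
(0.02, 0.08) 898 [ 0.36  -0.199  0.02 ] [ 0.515 -0.115  0.08 ] ((440.172119140625, -174.41412353515625), (145.8047637939453, 84.26399230957031), 15.048819541931152)
[ 0.43363216 -0.15675655  0.21114682] [ 1.39119471e-04  9.91410286e-01  1.30788056e-01 -3.31993443e-04] 0.05990376541115818
```

View pics/w1.png

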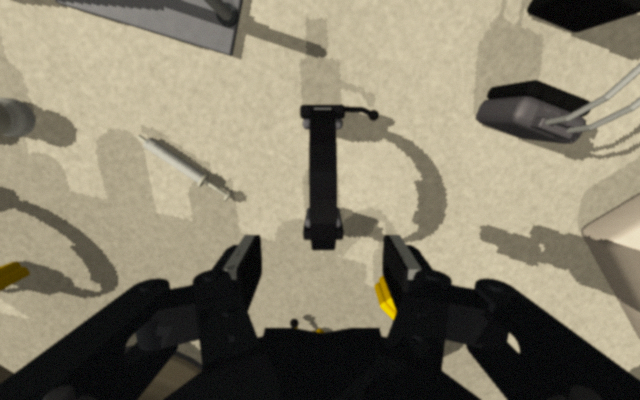

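The wrist view shows the black headset band centred between the fingers at about (322,180), with the boom at its far cup at (360,112) pointing away from the grip, so I'm going down to grasp it.

send_rows(xyz=[[0.001, 0.002, -0.02], [0, 0, -0.02], [0, 0, -0.02], [0, 0, -0.015], [0, 0, -0.006], [0, 0, 0], [0, 0, 0]], delta_rot=[[0, 0, 0], [0, 0, 0], [0, 0, 0], [0, 0, 0], [0, 0, 0], [0, 0, 0], [0, 0, 0]])

```text
clock: 2.35
position: [0.4355, -0.1547, 0.1309]
ee_rot: [0.0, 0.991, 0.131, 0.0]
contact_force: [0.1, -0.7, -0.1]
width: 0.0602
gripper_force: 0.0
```

send_rows(xyz=[[0, 0, 0], [0, 0, 0], [0, 0, 0], [0, 0, 0], [0, 0, 0], [0, 0, 0], [0, 0, 0], [0, 0, 0]], delta_rot=[[0, 0, 0], [0, 0, 0], [0, 0, 0], [0, 0, 0], [0, 0, 0], [0, 0, 0], [0, 0, 0], [0, 0, 0]], gripper=0.0, force=50)

```text
clock: 3.15
position: [0.4351, -0.154, 0.1303]
ee_rot: [0.0, 0.991, 0.131, -0.0]
contact_force: [-0.2, -0.1, -0.2]
width: -0.0003
gripper_force: 0.0
```

send_rows(xyz=[[0, 0, 0.01], [0, 0, 0.02], [0, 0, 0.02], [0, 0, 0.01], [0, 0, 0], [0, 0, 0]], delta_rot=[[0, 0, 0], [0, 0, 0], [0, 0, 0], [0, 0, 0], [0, 0, 0], [0, 0, 0]])

```text
clock: 3.75
position: [0.4349, -0.1538, 0.1901]
ee_rot: [-0.0, 0.991, 0.131, -0.0]
contact_force: [-0.5, 0.2, -0.1]
width: -0.0001
gripper_force: 0.0
```

Run:
```python
from h import *
d=grab("side"); cv2.imwrite("pics/s2.png",cv2.resize(d["color"][80:230,260:460,::-1],None,fx=3,fy=3))
```

```text
(no output)
```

View pics/s2.png

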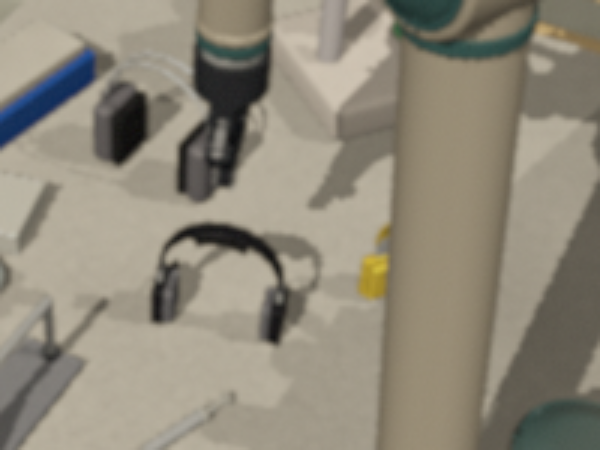

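The side crop shows the headset still standing, crown at about (220,235), with the gripper above and beyond it at (225,160) and nothing held. I'll check the geometry.

Run:
```python
from h import *
s=readout.get_state(); tcp=s["position"]; print(tcp)
for n in("side","wrist"):
    d=grab(n); C=cloud(d); M=d["camera_from_world"]
    for p in (tcp,[.4345,-.1547,.144]):
        c=M@np.r_[p,1]; print(n,cv2.projectPoints(np.array([[c[0],-c[1],-c[2]]]),np.zeros(3),np.zeros(3),d["K"],np.array(d["dist"],float))[0].ravel().round(1))
    P=C.reshape(-1,3)
    m=(P[:,2]>.12)&(P[:,2]<.16)&(d["color"].reshape(-1,3).max(1)<90)&(np.hypot(P[:,0]-.434,P[:,1]+.156)<.09)
    Q=P[m]; print(m.sum(),Q.min(0).round(3),Q.max(0).round(3),cv2.minAreaRect(Q[:,:2].astype(np.float32)*1000))
    cv2.imwrite(f"pics/{n}3.png",d["color"][...,::-1])
```

```text
[ 0.43457947 -0.15366049  0.18963541]
side [333.9 145.6]
side [333.5 156.1]
182 [ 0.38 -0.18  0.12] [ 0.483 -0.13   0.148] ((433.377197265625, -154.01295471191406), (106.1553726196289, 25.520689010620117), 18.111085891723633)
wrist [325.2 232.4]
wrist [326.  208.9]
2909 [ 0.412 -0.172  0.12 ] [ 0.487 -0.131  0.146] ((447.5843200683594, -151.3292999267578), (80.13098907470703, 21.694787979125977), 15.859500885009766)
```

View pics/wrist3.png

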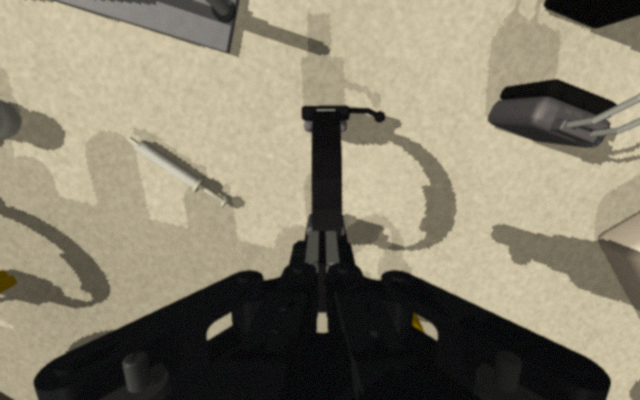

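The fingers are laterally right but the tip grip at 14 mm depth missed. A deeper central grip would hit the bar later, so I'll grip deeper, 25 mm off the crown centre, letting the fingers pass beside the bar.

send_rows(xyz=[[-0.012, -0.004, 0], [-0.012, -0.004, 0], [0, 0, 0], [0, 0, 0], [0, 0, -0.02], [0, 0, -0.02], [0, 0, -0.02], [0, 0, -0.015], [0, 0, -0.005], [0, 0, 0], [0, 0, 0]], delta_rot=[[0, 0, 0], [0, 0, 0], [0, 0, 0], [0, 0, 0], [0, 0, 0], [0, 0, 0], [0, 0, 0], [0, 0, 0], [0, 0, 0], [0, 0, 0], [0, 0, 0]], gripper=0.06)

```text
clock: 5.0
position: [0.4119, -0.1623, 0.111]
ee_rot: [0.0, 0.991, 0.131, 0.001]
contact_force: [-0.6, 0.4, -0.6]
width: 0.0603
gripper_force: 0.0
```

send_rows(xyz=[[0, 0, 0], [0, 0, 0], [0, 0, 0], [0, 0, 0], [0, 0, 0], [0, 0, 0], [0, 0, 0], [0, 0, 0]], delta_rot=[[0, 0, 0], [0, 0, 0], [0, 0, 0], [0, 0, 0], [0, 0, 0], [0, 0, 0], [0, 0, 0], [0, 0, 0]], gripper=0.0, force=60)

```text
clock: 5.8
position: [0.4117, -0.1625, 0.1111]
ee_rot: [0.001, 0.991, 0.131, 0.001]
contact_force: [-0.7, -1.1, 6.1]
width: 0.02
gripper_force: 60.3
```

send_rows(xyz=[[0, 0, 0.01], [0, 0, 0.02], [0, 0, 0.025], [0, 0, 0.025], [0, 0, 0.025], [0, 0, 0.025], [0, 0, 0.025], [0, 0, 0.025], [0, 0, 0.02], [0, 0, 0.01], [0, 0, 0], [0, 0, 0]], delta_rot=[[0, 0, 0], [0, 0, 0], [0, 0, 0], [0, 0, 0], [0, 0, 0], [0, 0, 0], [0, 0, 0], [0, 0, 0], [0, 0, 0], [0, 0, 0], [0, 0, 0], [0, 0, 0]])

```text
clock: 7.0
position: [0.4106, -0.1616, 0.3194]
ee_rot: [-0.001, 0.991, 0.131, -0.001]
contact_force: [-0.6, 0.3, -3.4]
width: 0.0202
gripper_force: 59.4
```

send_rows(xyz=[[0.003, 0.012, 0], [0.006, 0.023, 0], [0.007, 0.027, 0], [0.007, 0.027, 0], [0.007, 0.027, 0], [0.007, 0.027, 0], [0.007, 0.027, 0], [0.007, 0.027, 0], [0.007, 0.027, 0], [0.007, 0.027, 0], [0.007, 0.027, 0], [0.007, 0.027, 0]], delta_rot=[[0, 0, -0.5], [0, 0, -0.5], [0, 0, -0.5], [0, 0, -0.5], [0, 0, -0.5], [0, 0, -0.5], [0, 0, -0.5], [0, 0, -0.5], [0, 0, -0.5], [0, 0, 0], [0, 0, 0], [0, 0, 0]])

```text
clock: 8.2
position: [0.4894, 0.1441, 0.3185]
ee_rot: [0.0, 0.996, 0.092, -0.002]
contact_force: [-0.3, 0.1, -2.0]
width: 0.0199
gripper_force: 59.4
```

send_rows(xyz=[[0.007, 0.027, 0], [0.007, 0.027, 0], [0.007, 0.027, 0], [0.007, 0.027, 0], [0.007, 0.025, 0], [0.005, 0.02, 0], [0.003, 0.014, 0], [0, 0, 0], [0, 0, 0], [0, 0, 0]], delta_rot=[[0, 0, 0], [0, 0, 0], [0, 0, 0], [0, 0, 0], [0, 0, 0], [0, 0, 0], [0, 0, 0], [0, 0, 0], [0, 0, 0], [0, 0, 0]])

```text
clock: 9.2
position: [0.5328, 0.3089, 0.3202]
ee_rot: [0.001, 0.996, 0.092, -0.0]
contact_force: [0.1, -0.2, -2.2]
width: 0.0204
gripper_force: 59.4
```

Run:
```python
from h import *
s=readout.get_state(); print(s["position"],s["width"])
ims=[]
for n in("side","wrist","top"):
    d=grab(n); C=cloud(d); P=C.reshape(-1,3); ims.append(d["color"])
    m=(P[:,2]>.2)&(P[:,2]<.36)&(d["color"].reshape(-1,3).max(1)<90)&(np.hypot(P[:,0]-.565,P[:,1]-.318)<.09)
    Q=P[m]
    for lo,hi in((.2,.27),(.33,.36)):
        q=Q[(Q[:,2]>lo)&(Q[:,2]<hi)]
        if len(q)>9: print(n,lo,len(q),q.min(0).round(3),q.max(0).round(3),cv2.minAreaRect(q[:,:2].astype(np.float32)*1000))
a=np.hstack([cv2.resize(ims[0][120:320,130:330],(400,400)),cv2.resize(ims[1],(400,250)).copy() if 0 else cv2.resize(ims[2][80:280,150:350],(400,400))])
cv2.imwrite("pics/c4.png",a[...,::-1]); cv2.imwrite("pics/w4.png",ims[1][...,::-1])
```

```text
[0.53283431 0.30889868 0.32021889] 0.02044369455324818
side 0.2 464 [0.478 0.266 0.212] [0.631 0.35  0.269] ((553.9180908203125, 301.925537109375), (148.90538024902344, 84.12588500976562), 5.3023681640625)
side 0.33 178 [0.505 0.293 0.33 ] [0.604 0.334 0.36 ] ((551.4297485351562, 322.5926513671875), (99.0123291015625, 38.384376525878906), 18.997188568115234)
wrist 0.2 854 [0.51  0.265 0.229] [0.634 0.349 0.267] ((578.4059448242188, 315.5132751464844), (81.6960220336914, 124.01524353027344), 79.83566284179688)
wrist 0.33 9236 [0.503 0.289 0.33 ] [0.609 0.335 0.36 ] ((554.6956176757812, 318.3028869628906), (105.56895446777344, 46.090248107910156), 21.176576614379883)
top 0.2 47 [0.622 0.262 0.228] [0.635 0.316 0.268] ((628.5045166015625, 289.2014465332031), (11.273837089538574, 53.56071853637695), 2.0963103771209717)
top 0.33 43 [0.513 0.31  0.332] [0.608 0.329 0.36 ] ((560.2537841796875, 319.90399169921875), (95.43421936035156, 18.567153930664062), 0.639378547668457)
```

View pics/c4.png

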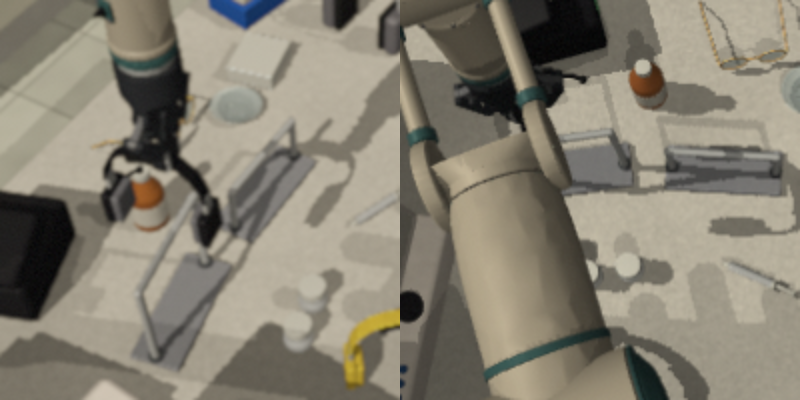

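View pics/w4.png

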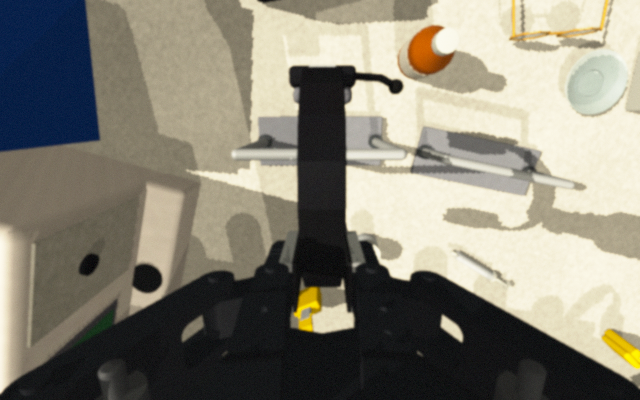

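The pictures show the headset held level and square over the high rail: in the wrist view the band spans (320,75)-(320,280), crossing the bar at (320,153) near its middle. Its cups straddle the bar and the bottle is clear, so I'm lowering it.

send_rows(xyz=[[0, 0, -0.01], [0, 0, -0.02], [0, 0, -0.02], [0, 0, -0.02], [0, 0, -0.02], [0, 0, -0.02], [0, 0, -0.02], [0, 0, -0.015], [0, 0, -0.005], [0, 0, 0], [0, 0, 0]], delta_rot=[[0, 0, 0], [0, 0, 0], [0, 0, 0], [0, 0, 0], [0, 0, 0], [0, 0, 0], [0, 0, 0], [0, 0, 0], [0, 0, 0], [0, 0, 0], [0, 0, 0]])

```text
clock: 10.45
position: [0.5336, 0.3101, 0.171]
ee_rot: [-0.0, 0.996, 0.092, 0.001]
contact_force: [0.5, 0.4, -1.4]
width: 0.0203
gripper_force: 59.4
```

send_rows(xyz=[[0, 0, -0.003], [0, 0, -0.003], [0, 0, -0.002], [0, 0, 0], [0, 0, 0]], delta_rot=[[0, 0, 0], [0, 0, 0], [0, 0, 0], [0, 0, 0], [0, 0, 0]])

```text
clock: 10.95
position: [0.5331, 0.31, 0.1623]
ee_rot: [0.0, 0.996, 0.092, 0.0]
contact_force: [-0.4, -0.3, -1.7]
width: 0.02
gripper_force: 59.4
```

send_rows(xyz=[[0, 0, -0.001], [0, 0, -0.001], [0, 0, -0.001], [0, 0, 0], [0, 0, 0]], delta_rot=[[0, 0, 0], [0, 0, 0], [0, 0, 0], [0, 0, 0], [0, 0, 0]])

```text
clock: 11.45
position: [0.5331, 0.31, 0.1593]
ee_rot: [0.0, 0.996, 0.092, -0.0]
contact_force: [-0.2, -0.5, -2.3]
width: 0.02
gripper_force: 59.4
```

Run:
```python
from h import *
s=readout.get_state(); print(s["contact_force"],s["position"])
d=grab("side"); w=grab("wrist")
a=cv2.resize(d["color"][180:330,150:300],(450,450)); b=cv2.resize(w["color"][40:320,200:440],(343,400)); b=cv2.copyMakeBorder(b,0,50,0,0,0)
cv2.imwrite("pics/s5.png",np.hstack([a,b])[...,::-1])
```

```text
[-0.17806462 -0.48953728 -2.28116199] [0.53310985 0.31000966 0.15926869]
```

View pics/s5.png

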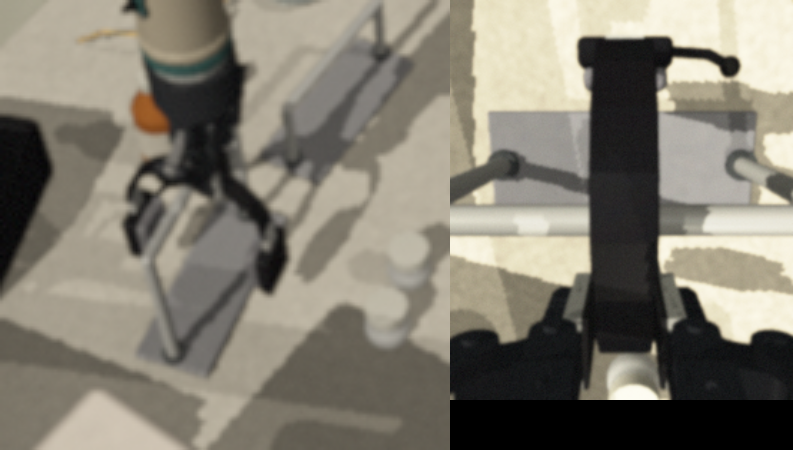

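The headset straddles the bar squarely, one cup on each side: in the wrist crop the bar passes under the band at about (625,220). I'll lower it to contact.

send_rows(xyz=[[0, 0, -0.001], [0, 0, -0.001], [0, 0, 0], [0, 0, 0]], delta_rot=[[0, 0, 0], [0, 0, 0], [0, 0, 0], [0, 0, 0]])

```text
clock: 11.95
position: [0.5333, 0.3101, 0.1582]
ee_rot: [-0.0, 0.996, 0.092, 0.0]
contact_force: [-2.3, -0.4, 5.3]
width: 0.0199
gripper_force: 60.2
```

Contact made (force reversed to +5 N). I'm releasing slowly, then retreating.

send_rows(xyz=[[0, 0, 0], [0, 0, 0], [0, 0, 0]], delta_rot=[[0, 0, 0], [0, 0, 0], [0, 0, 0]], gripper=0.03)

```text
clock: 12.25
position: [0.5332, 0.31, 0.1569]
ee_rot: [0.0, 0.996, 0.092, -0.0]
contact_force: [0.1, -0.3, -1.3]
width: 0.03
gripper_force: 0.0
```

send_rows(xyz=[[0, 0, 0], [0, 0, 0], [0, 0, 0], [0, 0, 0], [0, 0, 0]], delta_rot=[[0, 0, 0], [0, 0, 0], [0, 0, 0], [0, 0, 0], [0, 0, 0]], gripper=0.06)

```text
clock: 12.75
position: [0.5332, 0.31, 0.1573]
ee_rot: [0.0, 0.996, 0.092, 0.0]
contact_force: [-0.6, 0.0, -0.3]
width: 0.0598
gripper_force: 0.0
```

send_rows(xyz=[[0, 0, 0.01], [0, 0, 0.02], [0, 0, 0.03], [0, 0, 0.03], [0, 0, 0.03], [0, 0, 0.03], [-0.03, 0, 0.01], [-0.04, 0, 0], [-0.04, 0, 0], [-0.02, 0, 0], [0, 0, 0], [0, 0, 0]], delta_rot=[[0, 0, 0], [0, 0, 0], [0, 0, 0], [0, 0, 0], [0, 0, 0], [0, 0, 0], [0, 0, 0], [0, 0, 0], [0, 0, 0], [0, 0, 0], [0, 0, 0], [0, 0, 0]])

```text
clock: 13.95
position: [0.4037, 0.3102, 0.3184]
ee_rot: [-0.0, 0.996, 0.093, 0.001]
contact_force: [0.9, -0.2, -0.9]
width: 0.0601
gripper_force: 0.0
```

Run:
```python
from h import *
s=readout.get_state(); print(s["contact_force"],s["position"],s["clock"])
d=grab("side"); w=grab("wrist")
for n,i in(("side",d),("wrist",w)):
    P=cloud(i).reshape(-1,3)
    for lo,hi in((.03,.13),(.165,.21)):
        m=(P[:,2]>lo)&(P[:,2]<hi)&(i["color"].reshape(-1,3).max(1)<70)&(np.hypot(P[:,0]-.557,P[:,1]-.316)<.1)
        Q=P[m]
        if len(Q)>9: print(n,lo,len(Q),Q.min(0).round(3),Q.max(0).round(3),cv2.minAreaRect(Q[:,:2].astype(np.float32)*1000))
a=cv2.resize(d["color"][180:330,150:300],(450,450)); b=cv2.resize(w["color"],(350,219)); b=cv2.copyMakeBorder(b,0,231,0,0,0)
cv2.imwrite("pics/s6.png",np.hstack([a,b])[...,::-1])
```

```text
[ 0.90071548 -0.15660671 -0.86558356] [0.40366045 0.31022594 0.31838804] 13.95
side 0.03 243 [0.478 0.281 0.055] [0.631 0.352 0.129] ((553.6915283203125, 308.3299865722656), (146.3827667236328, 72.29681396484375), 6.585883140563965)
side 0.165 283 [0.502 0.295 0.166] [0.606 0.335 0.195] ((553.7747802734375, 315.1454162597656), (106.99676513671875, 25.886255264282227), 11.092381477355957)
wrist 0.03 427 [0.481 0.24  0.031] [0.603 0.401 0.13 ] ((548.7280883789062, 323.2494812011719), (125.96090698242188, 118.42301177978516), 61.293357849121094)
wrist 0.165 1988 [0.5   0.236 0.165] [0.567 0.4   0.194] ((533.0440063476562, 317.6823425292969), (66.00752258300781, 163.60897827148438), 0.5539349913597107)
```

View pics/s6.png

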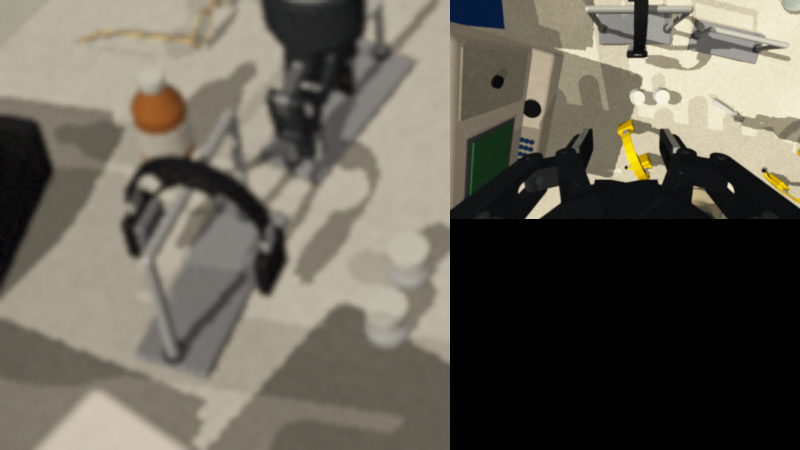

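The side crop shows the headset hanging upright on the high rail, crown at about (200,180). The fit gives its centre near (0.554, 0.315) and yaw 11°, matching the rail, and the gripper is clear.

```bash
python3 -c "
from rig import order; print(order.sign_off())"
```

```text
the job is handed in; nothing more can be done
None
```

The slim headset hangs by its headband over the middle of the higher rail, upright and square to the bar; the ear defenders were not touched, and the job is handed in (the sign-off returned no verdict).

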